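Lock the toy-painting jig with its locating pin

ROBOT

A 6-joint arm with a two-finger parallel gripper is mounted at the origin on the work surface. World frame = base frame: x ahead of the robot, y to its left, z up, the work surface at z = 0. Lengths are in m, angles in rad, forces in N, time in s.
With the tool pointing down it reaches from about 0.3 to 0.775 m from the base axis. Payload 14.6 kg.
Tool frame: the origin (TCP) lies at the very end of the fingers, on their centre line; the grasp point (between the pads) lies 19 mm behind it; y points along the fingers, z is the direction in which the jaws open and shut, and the axes are right-handed (so a half turn about y gives the same grasp; the last joint's range is limited). The gripper opens to 94 mm and grips with 3 to 60 N. Pads are 16 mm wide; open, the fingers measure 119 mm over their backs; the gripper's body (75 mm by 177 mm) begins 78 mm behind the grasp point.
Start: joints at [-1.293, 0.3, 1.521, -0, 1.321, -0.067], TCP at [0.186, -0.518, 0.205] pointing down, gripper open.
Joint ranges: [-3.03, 3.03], [-0.79, 2.21], [0.23, 2.52], [-1.04, 4.18], [0, 3.07], [-2.55, 2.55]. Speed limits (rad/s): [2.22, 2.22, 2.57, 3.14, 3.14, 3.14].

INTERFACE

Orientations are given as a rotation vector (axis times angle).
In Python, from cell import robot gives the robot as it stands. The module is installed in compiled form; this text tells all that it offers.
- The arm moves only by the tool apply_moves, never from a script. Its argument "increments" is a list of rows, each a list of 7 numbers: the shift along the world's x, y, z normalised to -1 to 1, where 1 is 0.2 m, then the turn, a rotation vector about the world's x, y, z normalised to -1 to 1, where 1 is pi/2 rad, then the closure, from -1 (fully open) to 1 (shut). In form: [[dx, dy, dz, ax, ay, az, hand], ...]. A call has 1 to 8 rows; each row is the pose to reach, as a shift and turn from the pose measured when the call began; what a row does not reach only later rows make up. A row lasts 1/8 s, in which the tool goes at most 62.5 mm and 10.7 degrees, less where a joint would pass 70% of its speed; a pose out of reach is approached as far as the arm can. A call with a number of a shift or a turn outside -1 to 1 is refused whole. A call with a gripper value outside its range is refused whole. The fingers move at their own pace and stop on an object; "grip_force" is the grip in N (left out, the last holds). Time passes only in rows, so rows that repeat a pose let the fingers close. It gives the time, the measured TCP pose, the force and the opening at its end, in the units of the state.
- robot.read_state(): the state, without advancing time (a new reading comes with each control period).
- robot.camera(name): name is "scene" or "top" or "wrist"; returns a dict with "image" (384x512x3 uint8, red, green, blue), "range_z" (384x512 float32, m along the optical axis (not along the pixel's ray), 0 where there is no reading), "mtx" (3x3 intrinsics, pixels), "world_to_cam" (4x4, takes a point from world to camera coordinates); the wrist camera has in their place "mount" (4x4, takes a point from camera to tool coordinates, whose origin is the TCP and whose axes are the tool frame's). Camera axes: x right, y up, looking along -z (the intrinsics and any distortion apply to the point x, -y, -z); pixel columns grow to the right and rows downward; lengths in m; the calibration is good to about 2 mm. A picture is of the moment at which its call begins: read the wrist's pose just before it.
- robot.close_job(): hands the job in, once; it reports no verdict.
Trained networks look in a picture, given as the dict that the camera call returned (one of the last four; its "shot" number tells which), for a name from the list of things; names that differ only in an ending like _2 or _b are one class to them, and where a whole thing is asked for, a point or a joint stands for the part that bears it (a point fixed in the world has none). Each returns a list of dicts, best first, with "p" (0 to 1); they miss things now and then, are a little off and sometimes report something else, mostly with a low value. They report only what shows in the picture. A call takes as long as a camera call. They do not tell look-alikes from the thing itself.
- robot.look_for(label, picture): "uv" ([column, row] in pixels, amid what is visible of it).
- robot.pinpoint(label, picture): "uv" ([column, row] in pixels: a listed point, or the origin of a listed thing).
The state is a dict: "t": time; "joint_pos": joint angles; "joint_velocities": joint speeds; "joint_efforts": joint torques, N m; "eef_pos": TCP position; "eef_rot": TCP orientation; "force": force on the tool from outside, world axes, zero at the start; "wrist_torque": the same for the moment, N m; "gripper_width": finger opening in m.
Only numpy, scipy, OpenCV 4.12 (cv2) and the standard library are available. Lean on these libraries where they do the work, as an engineer would, in place of code of your own. Each camera call takes 0.05 s, during which the arm holds its last target.

TASK

On the toy-painting jig, push the sliding carriage that carries the yellow figure by its black post fully home against the stop, so that its brass bushing comes under the brass bushing of the overhead arm. Then take the red-headed steel pin out of its grey rack and thread it down through the upper bushing and on through the lower one, until its tapered nose is fully out below the lower bushing but still hangs clear of the base plate; finish still gripping the pin there, upright and at rest, so that a clip can be fitted - do not let go of it. Leave the blue jar, the white figure and the roll of orange tape where they stand.

Things in the scene. Friction and masses are not known exactly. Their poses are not given: they have to be found in the camera images.
- jig: The painting jig, fixed to the table. Origin on the table straight below both bushings' axis. Axes: z up, +y = the way the carriage goes home, +x = towards the grey column that carries the overhead arm (column 48 to 68 mm from the axis, 50 mm wide, 138 mm high). Dark base plate 130 x 280 x 10 mm, its top 10 mm above the table; red end stop at its +y end.
- carriage (a joint): Aluminium carriage of the jig, a slide: 0 m = fully home at the hard stop, its bushing straight under the upper one; grows as it is pulled out, up to 0.08; starts 0.03 to 0.07 out. About 2 N of friction and slight damping, no spring: it stays where it is left. Plate 70 mm wide, 18 mm thick, its top 63 mm above the table.
- post (a point): Centre of the upper part of the carriage's upright black post, for pushing or pinching: 18 mm diameter, 63 to 115 mm above the table, this point at 93 mm. Fixed to the carriage 90 mm from the lower bushing's axis, towards -y of the jig. Axes as the jig's: pushed along +y, the carriage goes home.
- upper_bush (a point): Centre of the upper mouth of the upper bushing, 138 mm above the table: brass block 44 mm square, 18 mm thick (underside at 120 mm), vertical through hole 14.5 mm wide, at the end of the jig's overhead arm. Fixed. Axes as the jig's.
- lower_bush (a point): Centre of the upper mouth of the lower bushing, 63 mm above the table: same brass block and hole, let into the carriage (underside at 45 mm); straight under the upper one when the carriage is home. Free space below, down to the base plate (top at 10 mm). A yellow figure with blue boots, 40 mm wide, its top 113 mm above the table, is fixed to the carriage 72 mm from the hole, towards +y.
- pin_head (a point): Centre of the pin's red round grip, 20 mm diameter, 40 mm high. Below it a plain steel shank, 12 mm diameter, 135 mm long with the nose; whole pin 175 mm, about 0.11 kg. z runs from nose to head. Starts upright in the socket of the grey rack, this point 165 mm above the table; it pulls straight up.
- pin_nose (a point): Lower end of the pin, on its axis, 155 mm below the centre of the grip. The nose is tapered: 6 mm across at the end, growing to 12 mm over its last 8 mm.
- pin_rack: Grey rack that holds the pin, fixed, 60 x 60 x 45 mm, origin under its centre; socket in the middle of its top 13.6 mm wide, 35 mm deep.
- marker_rack: Wooden block with four upright paint markers, fixed, 60 x 60 mm, 120 mm high in all, origin under its centre; not needed. It and the pin's rack may swap sides.
- jar_center (a point): Centre of a blue paint jar, 48 mm diameter, 55 mm high, standing loose: to be left alone.
- toy_center (a point): Centre of a loose white vinyl figure with grey boots, 48 mm across, 75 mm high, standing: to be left alone.
- tape_center (a point): Centre of a roll of orange tape lying flat, 68 mm diameter, 24 mm high, loose: to be left alone.
Mind the look-alikes: they are no part of the job. What is shaped like the part that bears pin_head but green or purple is not meant.

How it is judged:
On the way, in this order (a step that is already met when the one before it is completed fails the run):
1. the carriage is fully home (within 4 mm of the stop) (value of joint carriage below 0.004 m), for 0.2 s.
2. with the carriage home, the pin's nose has come out below the upper bushing and is on the axis of both bushings, but not yet in the lower one (value of joint carriage below 0.004 m and horizontal distance between pin_nose and upper_bush below 0.008 m and height (world z) of pin_nose between 0.063 and 0.118 m).
3. the pin's tapered nose is fully out below the lower bushing (value of joint carriage below 0.004 m and horizontal distance between pin_nose and upper_bush below 0.006 m and horizontal distance between pin_nose and lower_bush below 0.006 m and height (world z) of pin_nose below 0.037 m), for 0.2 s.
At the end, for the whole second after the job is handed in: Carriage home (within 4 mm); pin upright (0.08 rad) through both bushings (nose within 6 mm of both axes), nose end 15 to 37 mm above the table: 8 mm or more below the lower bushing, 5 mm or more above the base plate; gripped by the fingers (over 1 N) and at rest (under 10 mm/s) (all of step 3 and height (world z) of pin_nose above 0.015 m and angle between pin_head's own z axis and vertical below 0.08 rad and contact force between the fingers and pin above 1 N and linear speed of pin below 0.01 m/s); the arm keeps its last pose, push and grip.
It fails at once if the blue jar is shifted more than 30 mm or knocked over (distance of jar_center from where it was at the start of the episode above 0.03 m or angle between jar_center's own z axis and vertical above 0.5 rad).
It fails at once if the white figure is shifted more than 30 mm or knocked over (distance of toy_center from where it was at the start of the episode above 0.03 m or angle between toy_center's own z axis and vertical above 0.5 rad).
It fails at once if the roll of tape is shifted more than 30 mm or knocked over (distance of tape_center from where it was at the start of the episode above 0.03 m or angle between tape_center's own z axis and vertical above 0.5 rad).
It also fails if it takes over 54 s, if anything falls off the work surface, if the arm or the gripper's body presses on something with over 40 N, if the wrist force passes 120 N, or if a joint passes its speed limit or range.

## Working session

There is one attempt and no reset: what is moved stays moved. The work goes in short steps, Python scripts to look and compute and a tool call to move; the robot and the scene stay as the last step left them, time stands still between calls to the robot, and variables do not carry over. Pictures are saved under pics/ and viewed, and the job is handed in when it is done.

Besides the shell and the picture viewer there is one more tool, called after "Request:" by a JSON object that holds its "method" and its "body". apply_moves: Moves the arm, as the interface text tells. Its arguments: {"type":"object","properties":{"increments":{"type":"array","items":{"type":"array","items":{"type":"number"}}},"grip_force":{"type":"number"}},"required":["increments"]}

```bash
mkdir -p pics; cat > h.py <<'E'
import numpy as np, cv2
from cell import robot
from scipy.spatial.transform import Rotation as R
def save(p,n): cv2.imwrite('pics/'+n+'.png',cv2.cvtColor(p['image'],cv2.COLOR_RGB2BGR))
def unproj(p,uv,st=None,z=None,depth=None):
    """ray/point in world"""
    K=p['mtx']; u,v=uv
    x=(u-K[0,2])/K[0,0]; y=(v-K[1,2])/K[1,1]
    d=np.array([x,-y,-1.])
    if 'world_to_cam' in p: T=np.linalg.inv(p['world_to_cam'])
    else:
        W=np.eye(4); W[:3,:3]=R.from_rotvec(st['eef_rot']).as_matrix(); W[:3,3]=st['eef_pos']; T=W@p['mount']
    o=T[:3,3]; dw=T[:3,:3]@d
    if depth is not None: return o+dw*depth
    if z is not None: return o+dw*(z-o[2])/dw[2]
    return o,dw
def rng(p,uv):
    u,v=int(round(uv[0])),int(round(uv[1])); return float(p['range_z'][v,u])
def tri(a,b):
    (o1,d1),(o2,d2)=a,b
    A=np.stack([d1,-d2],1); s=np.linalg.lstsq(A,o2-o1,rcond=None)[0]
    p1=o1+s[0]*d1;p2=o2+s[1]*d2
    return (p1+p2)/2,np.linalg.norm(p1-p2)
E
python3 - <<'E'
from h import *
np.set_printoptions(precision=4,suppress=True)
st=robot.read_state(); print(st)
P={}
for n in ['scene','top','wrist']:
    p=robot.camera(n); P[n]=p; save(p,n+'0')
    print(n,[k for k in p], p['mtx'].tolist())
    for l in ['jig','post','upper_bush','lower_bush','pin_head','pin_nose','pin_rack','jar_center','toy_center','tape_center','marker_rack']:
        for r in robot.pinpoint(l,p)[:3]:
            w=unproj(p,r['uv'],st,depth=rng(p,r['uv']))
            print(l,np.round(r['uv'],1),round(r['p'],2),w)
E
```

```text
{'t': 0.0, 'joint_pos': array([-1.2926,  0.3005,  1.5216,  0.    ,  1.3207, -0.0666]), 'joint_velocities': array([ 0.0002,  0.0001,  0.0001,  0.0012,  0.0004, -0.0005]), 'joint_efforts': array([ -0.0025, -53.18  , -35.2734,   0.0707,   0.0244,  -0.0001]), 'eef_pos': array([ 0.1858, -0.5174,  0.2049]), 'eef_rot': array([-0.3543,  2.0353, -2.033 ]), 'force': array([ 0.3321, -0.1112,  0.2263]), 'wrist_torque': array([-0.0118,  0.0202,  0.0223]), 'gripper_width': 0.0938119188150005}
scene ['image', 'range_z', 'mtx', 'world_to_cam', 'shot'] [[426.3083953625271, 0.0, 261.0464547267385], [0.0, 426.3083953625271, 194.9313280041268], [0.0, 0.0, 1.0]]
jig [283.2 250.9] 0.76 [ 0.6218 -0.0452  0.0643]
post [265.  282.2] 0.68 [ 0.6455 -0.1543  0.1024]
upper_bush [286.3 210.4] 0.76 [ 0.5971 -0.0001  0.1397]
lower_bush [277.6 252.9] 0.96 [ 0.6134 -0.0546  0.061 ]
pin_head [298.6  96.5] 0.66 [0.4233 0.3429 0.1749]
pin_head [328.  106.9] 0.63 [0.5088 0.3514 0.1705]
pin_head [276.9 109.9] 0.56 [0.4062 0.2606 0.1718]
pin_nose [320.9 153.6] 0.77 [0.5064 0.3566 0.0036]
pin_nose [276.4 160.1] 0.65 [0.4123
[... 882 characters left out ...]
 [142.7 196. ] 0.64 [0.5085 0.3642 0.0002]
pin_nose [175.9 234.6] 0.6 [ 0.3963  0.2621 -0.0011]
jar_center [280.8 241.3] 0.72 [ 0.3826 -0.0424  0.0555]
jar_center [322.8 149. ] 0.71 [ 0.6311 -0.1501  0.1145]
toy_center [361.3 173.9] 0.63 [ 0.5707 -0.2623  0.0758]
toy_center [287.  154.9] 0.54 [ 0.6241 -0.0577  0.064 ]
tape_center [146.7 225.3] 0.68 [0.422  0.3355 0.0434]
tape_center [156.3 154.1] 0.57 [0.6349 0.329  0.0002]
marker_rack [389.9 219.5] 0.88 [ 0.447  -0.3486  0.0451]
marker_rack [127.8 223.3] 0.43 [0.4255 0.3458 0.1666]
wrist ['image', 'range_z', 'mtx', 'mount', 'shot'] [[338.00926252913547, 0.0, 254.7411117150078], [0.0, 338.00926252913547, 191.84289880450183], [0.0, 0.0, 1.0]]
```

View pics/scene0.png

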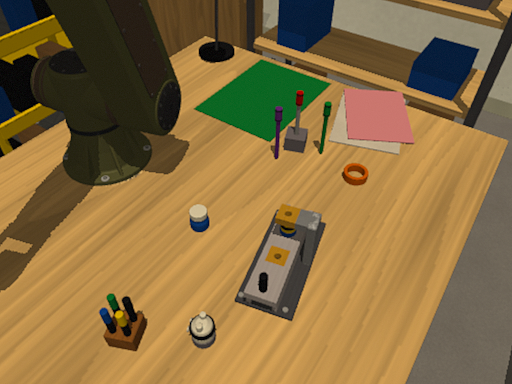

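View pics/top0.png

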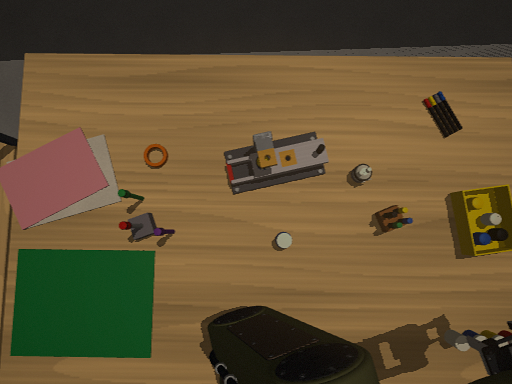

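```bash
python3 - <<'E'
import cv2
a=cv2.imread('pics/scene0.png')[60:200,230:400]; b=cv2.imread('pics/top0.png')[130:270,90:260]
cv2.imwrite('pics/crop0.png',cv2.resize(cv2.hconcat([a,b]),None,fx=2.3,fy=2.3,interpolation=cv2.INTER_CUBIC))
E
```

```text
(no output)
```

View pics/crop0.png

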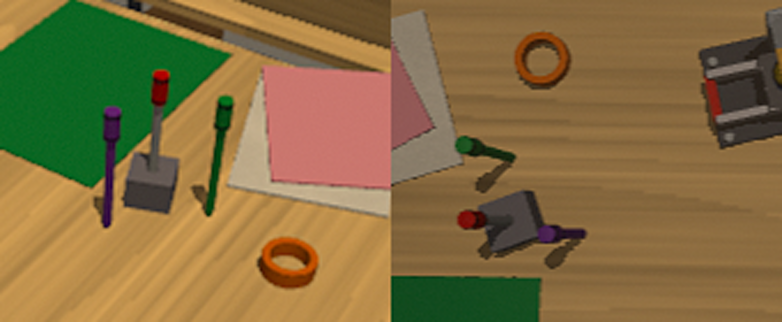

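The red-headed pin (scene 299,97; top 124,226) is the only one in the grey rack. The purple (277,110) and green (328,107) ones stand free and are the look-alikes. The jig's +y direction runs roughly along world +y, with the post at its −y end. Next I triangulate everything.

```bash
python3 - <<'E'
from h import *
np.set_printoptions(precision=4,suppress=True)
st=robot.read_state(); print(R.from_rotvec(st['eef_rot']).as_matrix())
s=robot.camera('scene'); t=robot.camera('top')
print(np.linalg.inv(s['world_to_cam'])[:3,3],np.linalg.inv(t['world_to_cam'])[:3,3])
for l in ['post','upper_bush','lower_bush','pin_head','jar_center','toy_center','tape_center','marker_rack','pin_rack']:
    A=robot.pinpoint(l,s);B=robot.pinpoint(l,t)
    for a in A[:3]:
        for b in B[:3]:
            w,e=tri(unproj(s,a['uv']),unproj(t,b['uv']))
            if e<0.015: print(l,np.round(a['uv']),np.round(b['uv']),w,'res',round(e,4))
    for a in A[:3]: 
        z={'post':.093,'upper_bush':.138,'lower_bush':.063,'pin_head':.165}.get(l)
        if z: print('  s plane',unproj(s,a['uv'],z=z))
    for a in B[:3]: 
        if z: print('  t plane',unproj(t,a['uv'],z=z))
E
```

```text
[[-0.9411 -0.      0.338 ]
 [-0.338   0.0001 -0.9411]
 [-0.     -1.     -0.0001]]
[ 0.8839 -0.5404  0.8196] [0.4144 0.0126 1.111 ]
post [263. 284.] [322. 148.] [ 0.6398 -0.1521  0.0883] res 0.0005
  s plane [ 0.6415 -0.1544  0.093 ]
  t plane [ 0.6385 -0.1515  0.093 ]
upper_bush [290. 213.] [270. 157.] [ 0.6058 -0.0059  0.1429] res 0.0074
  s plane [0.6065 0.0006 0.138 ]
  s plane [ 0.6459 -0.0989  0.138 ]
  t plane [ 0.6037 -0.0081  0.138 ]
lower_bush [277. 253.] [287. 157.] [ 0.616  -0.0581  0.0684] res 0.003
  s plane [ 0.613  -0.0556  0.063 ]
  t plane [ 0.6183 -0.0576  0.063 ]
  t plane [ 0.5792 -0.2683  0.063 ]
pin_head [297.  94.] [128. 226.] [0.4199 0.3408 0.1814] res 0.0001
pin_head [277. 112.] [158. 230.] [0.4059 0.2681 0.1602] res 0.0082
  s plane [0.408  0.3633 0.165 ]
  s plane [0.4066 0.259  0.165 ]
  s plane [0.51   0.3557 0.165 ]
  t plane [0.4201 0.3466 0.165 ]
  t plane [ 0.3924 -0.0431  0.165 ]
  t plane [0.4091 0.2694 0.165 ]
toy_center [204. 328.] [363. 174.] [ 0.579  -0.2755  0.0351] res 0.0065
tape_center [356. 174.] [156. 157.] [0.6272 0.3301 0.0078] res 0.0041
marker_rack [130. 334.] [388. 217.] [ 0.456  -0.3567  0.0055] res 0.0
pin_rack [294. 143.] [143. 223.] [0.4237 0.3519 0.0105] res 0.0109
```

Request:
{"method": "apply_moves", "body": {"increments": [[0.25,0.16,0.02,0,0,0.11,1],[0.5,0.32,0.02,0,0,0.22,1],[0.75,0.48,0.02,0,0,0.33,1],[1,0.65,0.02,0,0,0.45,1]]}}

```text
t: 3.3
eef_pos: [0.3873, -0.3864, 0.2096]
eef_rot: [-0.92, 1.577, -1.578]
force: [1.4, -0.4, 0.7]
gripper_width: 0.0574
```

Request:
{"method": "apply_moves", "body": {"increments": [[0.27,0.2,0.02,0,0,0.11,1],[0.55,0.4,0.02,0,0,0.22,1],[0.82,0.6,0.02,0,0,0.33,1],[1,0.75,0.02,0,0,0.44,1]]}}

```text
t: 3.8
eef_pos: [0.5872, -0.2363, 0.2137]
eef_rot: [-1.29, 1.073, -1.074]
force: [0.2, -1.2, 1.2]
gripper_width: 0.0174
```

```bash
cat > look.py <<'E'
import sys
from h import *
np.set_printoptions(precision=4,suppress=True)
st=robot.read_state(); p=robot.camera('wrist'); save(p,sys.argv[1])
M=R.from_rotvec(st['eef_rot']).as_matrix()
print('t',st['t'],'pos',st['eef_pos'],'F',st['force'],'w',st['gripper_width'],'jaw yaw',np.degrees(np.arctan2(M[1,2],M[0,2])),'q',st['joint_pos'])
print(M)
Z={'post':.093,'upper_bush':.138,'lower_bush':.063,'pin_head':.165,'pin_rack':0}
for l in sys.argv[2:]:
    for r in robot.pinpoint(l,p)[:3]:
        d=rng(p,r['uv'])
        print(l,np.round(r['uv'],1),round(r['p'],2),'depth',unproj(p,r['uv'],st,depth=d),'plane',unproj(p,r['uv'],st,z=Z.get(l,0.03)))
E
python3 look.py w1 post upper_bush lower_bush toy_center
```

```text
t 3.8 pos [ 0.5872 -0.2363  0.2137] F [ 0.2305 -1.1823  1.2014] w 0.01740563042626621 jaw yaw 10.446731941436807 q [-0.4404  0.4824  1.2508  0.      1.4079 -0.6228]
[[ 0.1813  0.0006  0.9834]
 [-0.9834 -0.0002  0.1813]
 [ 0.0003 -1.      0.0005]]
post [331.7  97.4] 0.92 depth [ 0.6331 -0.1478  0.1152] plane [ 0.638 -0.147  0.093]
toy_center [236.4 206.1] 0.71 depth [ 0.5741 -0.2635  0.0763] plane [ 0.5743 -0.2789  0.03  ]
```

View pics/w1.png

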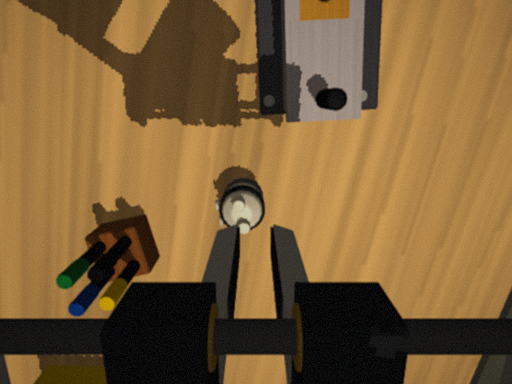

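The wrist view shows the post top at (331,98), the white figure at (240,205) and the marker block at (125,245). The jig edges are nearly vertical, so its yaw is close to the jaw yaw of about 10.5°. I'll move over the jig to see the bushings.

Request:
{"method": "apply_moves", "body": {"increments": [[0.15,0.1,0.2,0,0,0,1],[0.25,0.2,0.4,0,0,0,1],[0.25,0.2,0.4,0,0,0,1]]}}

```text
t: 4.42
eef_pos: [0.6361, -0.1983, 0.2969]
eef_rot: [-1.285, 1.075, -1.084]
force: [-0.2, -0.9, -0.1]
gripper_width: 0.0006
```

```bash
python3 look.py w2 post upper_bush lower_bush jig
```

```text
t 4.425 pos [ 0.6361 -0.1983  0.2969] F [-0.1934 -0.8668 -0.1221] w 0.0006089004708100932 jaw yaw 10.000793830779703 q [-0.3572  0.5311  0.9919 -0.0001  1.6132 -0.5317]
[[ 0.1736  0.005   0.9848]
 [-0.9848 -0.002   0.1737]
 [ 0.0028 -1.      0.0046]]
upper_bush [203.  207.4] 0.58 depth [ 0.5822 -0.2659  0.0659] plane [ 0.5891 -0.2403  0.138 ]
lower_bush [258.9  40.7] 0.71 depth [ 0.6173 -0.0521  0.0095] plane [ 0.6178 -0.0599  0.063 ]
```

View pics/w2.png

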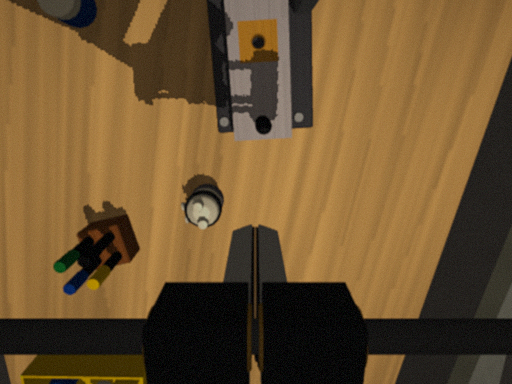

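```bash
python3 - <<'E'
from h import *
np.set_printoptions(precision=4,suppress=True)
st=robot.read_state(); p=robot.camera('wrist')
# segment points by height using depth
K=p['mtx']; v,u=np.mgrid[0:384,0:512]; d=p['range_z']
W=np.eye(4); W[:3,:3]=R.from_rotvec(st['eef_rot']).as_matrix(); W[:3,3]=st['eef_pos']; T=W@p['mount']
c=np.stack([(u-K[0,2])/K[0,0]*d,-(v-K[1,2])/K[1,1]*d,-d],-1)
w=c@T[:3,:3].T+T[:3,3]
ok=(d>0)&(v<142)&(u>200)&(u<330)
z=w[...,2]
print(np.histogram(z[ok],bins=np.arange(-.01,.15,.01)))
for lo,hi in [(.05,.072),(.1,.125)]:
    m=ok&(z>lo)&(z<hi); P=w[m]; print(lo,m.sum(),np.median(P,0), P.min(0),P.max(0))
    if m.sum()>50:
        r=cv2.minAreaRect((P[:,:2]*1000).astype(np.float32)); print(r)
# edges per row of carriage
m=ok&(z>.05)&(z<.072)
L=[];Rr=[]
for row in range(5,130,4):
    us=np.where(m[row])[0]
    if len(us)>20: L.append(w[row,us[0]]);Rr.append(w[row,us[-1]])
for E in (L,Rr):
    E=np.array(E); f=np.polyfit(E[:,1],E[:,0],1); print('dx/dy',f,np.degrees(np.arctan(-f[0])),np.std(E[:,0]-np.polyval(f,E[:,1])))
E
```

```text
(array([2404, 4745, 2397,   46,   42,   58,   72, 8217,   16,   11,    8,
          7,  227,    0,    0]), array([-0.01,  0.  ,  0.01,  0.02,  0.03,  0.04,  0.05,  0.06,  0.07,
        0.08,  0.09,  0.1 ,  0.11,  0.12,  0.13,  0.14]))
0.05 8301 [ 0.623  -0.0858  0.063 ] [ 0.5723 -0.1749  0.0502] [ 0.675  -0.0093  0.072 ]
((639.5880126953125, -89.09059143066406), (102.28120422363281, 153.1817626953125), 13.201922416687012)
0.1 234 [ 0.6367 -0.1472  0.1146] [ 0.6284 -0.1562  0.1007] [ 0.6456 -0.1391  0.1173]
((637.3043212890625, -147.3902130126953), (16.80860710144043, 17.237497329711914), 9.749393463134766)
dx/dy [-0.2379  0.5666] 13.383005049011109 0.00041211330976269827
dx/dy [-0.1959  0.6417] 11.08634734931147 0.004761094079421355
```

Left carriage edge gives a yaw of 13.4°. The post is at (0.637,-0.1475) with its top at 0.115, which matches the text. The lower bushing is at about (0.617,-0.060), and the carriage is about 57 mm out. I'll go down behind the post.

Request:
{"method": "apply_moves", "body": {"increments": [[0.06,0,-0.25,0,0,0.038,1],[0.06,0,-0.5,0,0,0.038,1],[0.06,0,-0.8,0,0,0.038,1],[0.06,0,-1,0,0,0.038,1],[0.06,0,-1,0,0,0.038,1]]}}

```text
t: 5.35
eef_pos: [0.6448, -0.1986, 0.0892]
eef_rot: [-1.313, 1.042, -1.03]
force: [0.6, 0.3, 0.7]
gripper_width: 0.0005
```

```bash
python3 look.py w3 post lower_bush upper_bush
```

```text
t 5.35 pos [ 0.6448 -0.1986  0.0892] F [0.5861 0.2883 0.7261] w 0.000450710994622919 jaw yaw 13.36031651816032 q [-0.353   0.6854  1.2302 -0.0003  1.234  -0.586 ]
[[ 0.231  -0.0076  0.9729]
 [-0.9729  0.0025  0.2311]
 [-0.0041 -1.     -0.0068]]
post [264.9 153. ] 0.72 depth [ 0.6371 -0.1446  0.1151] plane [ 0.6384 -0.1479  0.093 ]
```

View pics/w3.png

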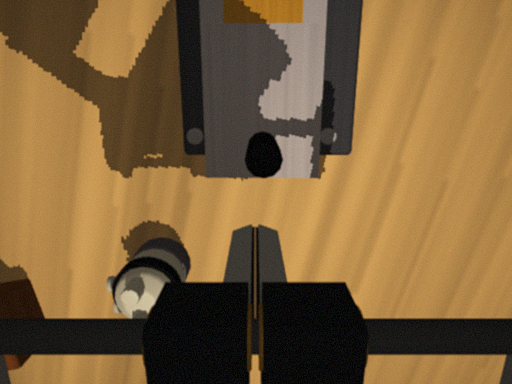

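Request:
{"method": "apply_moves", "body": {"increments": [[0.01,0.05,-0.045,0,0,0,1],[-0.003,0.102,-0.045,0,0,0,1],[-0.021,0.175,-0.045,0,0,0,1],[-0.032,0.224,-0.045,0,0,0,1],[-0.044,0.273,-0.045,0,0,0,1],[-0.055,0.321,-0.045,0,0,0,1],[-0.067,0.37,-0.045,0,0,0,1],[-0.073,0.394,-0.045,0,0,0,1]]}}

```text
t: 6.55
eef_pos: [0.6329, -0.1198, 0.0863]
eef_rot: [-1.31, 1.033, -1.037]
force: [0.7, -2.9, 1.3]
gripper_width: 0.0005
```

```bash
python3 look.py w4 post lower_bush upper_bush
```

```text
t 6.55 pos [ 0.6329 -0.1198  0.0863] F [ 0.7352 -2.8777  1.3121] w 0.0004657634816819069 jaw yaw 13.403074582330957 q [-0.2438  0.617   1.3497 -0.0004  1.1728 -0.4776]
[[ 0.2318  0.002   0.9728]
 [-0.9728 -0.0009  0.2318]
 [ 0.0013 -1.      0.0017]]
post [253.8 209.9] 0.76 depth [ 0.6262 -0.0932  0.1133] plane [ 0.6278 -0.0999  0.093 ]
lower_bush [252.1  40.4] 0.91 depth [ 0.6089 -0.023   0.1265] plane [ 0.6064 -0.014   0.063 ]
```

View pics/w4.png

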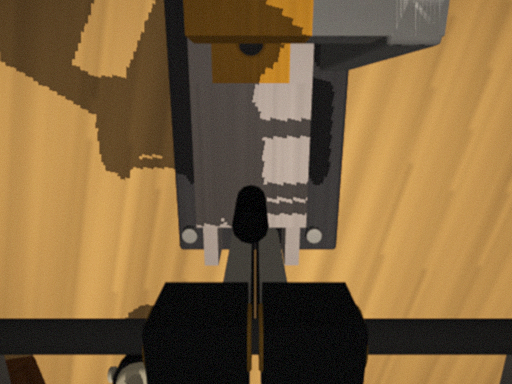

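The carriage is moving well, with about 3 N of drag, and is nearly home. I'll continue slowly.

Request:
{"method": "apply_moves", "body": {"increments": [[-0.005,0.02,0,0,0,0,1],[-0.009,0.039,0,0,0,0,1],[-0.009,0.039,0,0,0,0,1]]}}

```text
t: 7.12
eef_pos: [0.631, -0.1121, 0.0859]
eef_rot: [-1.31, 1.034, -1.036]
force: [0.7, 0.6, -0.3]
gripper_width: 0.0007
```

Request:
{"method": "apply_moves", "body": {"increments": [[-0.003,0.015,0,0,0,0,1],[-0.006,0.025,0,0,0,0,1],[-0.006,0.025,0,0,0,0,1]]}}

```text
t: 7.5
eef_pos: [0.6298, -0.1072, 0.0859]
eef_rot: [-1.31, 1.034, -1.036]
force: [0.4, -3.1, 0.4]
gripper_width: 0.0003
```

Request:
{"method": "apply_moves", "body": {"increments": [[-0.003,0.015,0,0,0,0,1],[-0.006,0.025,0,0,0,0,1],[-0.006,0.025,0,0,0,0,1]]}}

```text
t: 7.88
eef_pos: [0.6297, -0.1066, 0.0861]
eef_rot: [-1.313, 1.03, -1.044]
force: [11.0, -29.6, -7.8]
gripper_width: 0.0005
```

The TCP stalled and the force jumped to about 30 N, so the carriage has hit the hard stop. I'll back off, rise and look at both bushings.

Request:
{"method": "apply_moves", "body": {"increments": [[0.02,-0.1,0,0,0,0,1],[0.035,-0.15,0.1,0,0,0,1],[0.035,-0.15,0.4,0,0,0,1],[0.035,-0.15,0.7,0,0,0,1],[0.035,-0.15,1,0,0,0,1],[0.035,-0.15,1,0,0,0,1]]}}

```text
t: 8.62
eef_pos: [0.6378, -0.1369, 0.2916]
eef_rot: [-1.309, 1.023, -1.049]
force: [0.3, -0.5, -0.3]
gripper_width: -0.0
```

```bash
python3 look.py w5 post lower_bush upper_bush
```

```text
t 8.625 pos [ 0.6378 -0.1369  0.2916] F [ 0.2694 -0.4727 -0.3429] w -2.8384317293012832e-05 jaw yaw 13.328402072558328 q [-0.2655  0.4885  1.066  -0.0049  1.5718 -0.4981]
[[ 0.2304  0.0135  0.973 ]
 [-0.973  -0.0087  0.2305]
 [ 0.0116 -0.9999  0.0111]]
post [251.7 120.9] 0.82 depth [ 0.6246 -0.0852  0.115 ] plane [ 0.625  -0.0869  0.093 ]
lower_bush [250.4  37.5] 0.83 depth [ 0.6062 -0.0119  0.1389] plane [ 0.6037 -0.0013  0.063 ]
upper_bush [250.8  26. ] 0.78 depth [0.6015 0.0101 0.0627] plane [ 0.6044 -0.0025  0.138 ]
```

View pics/w5.png

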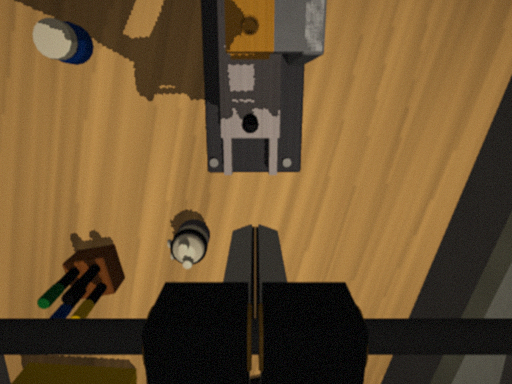

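The carriage is home: the post has moved to (0.625,-0.087), and upper and lower bushings coincide within 2 mm. One closer view of the upper hole on the way to the pin.

Request:
{"method": "apply_moves", "body": {"increments": [[-0.06,0.17,0.03,0.0055,0.0086,0,-0.06],[-0.115,0.335,0.05,0.0055,0.0086,0,-0.06],[-0.115,0.335,0.05,0.0055,0.0086,0,-0.06]]}}

```text
t: 9.2
eef_pos: [0.6129, -0.0678, 0.2937]
eef_rot: [-1.317, 1.045, -1.026]
force: [0.5, -0.4, -0.3]
gripper_width: 0.0268
```

```bash
python3 look.py w6 post lower_bush upper_bush
```

```text
t 9.2 pos [ 0.6129 -0.0678  0.2937] F [ 0.4708 -0.3868 -0.3111] w 0.02678014509299833 jaw yaw 13.45445172285804 q [-0.1699  0.417   1.1625  0.0009  1.5747 -0.4047]
[[ 0.2326 -0.0122  0.9725]
 [-0.9726  0.003   0.2327]
 [-0.0058 -0.9999 -0.0112]]
post [265.  187.7] 0.59 depth [ 0.6258 -0.0809  0.1143] plane [ 0.6275 -0.0862  0.093 ]
lower_bush [263.3 108.8] 0.64 depth [ 0.6059 -0.002   0.0098] plane [ 0.6049 -0.0008  0.063 ]
lower_bush [257.6 108.9] 0.6 depth [ 0.5986 -0.0039  0.0088] plane [ 0.5984 -0.0025  0.063 ]
upper_bush [264.8 112.5] 0.79 depth [ 0.609  -0.0062  0.0105] plane [ 0.6056 -0.0021  0.138 ]
```

View pics/w6.png

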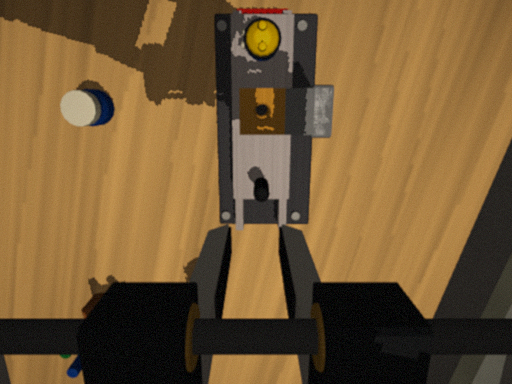

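The upper bushing is at (262,110) with the hole seen through both blocks, and the yellow figure and stop are beyond it. I'll fit the block and hole from the depth map.

```bash
python3 - <<'E'
from h import *
np.set_printoptions(precision=4,suppress=True)
st=robot.read_state(); p=robot.camera('wrist')
K=p['mtx']; v,u=np.mgrid[0:384,0:512]; d=p['range_z']
W=np.eye(4); W[:3,:3]=R.from_rotvec(st['eef_rot']).as_matrix(); W[:3,3]=st['eef_pos']; T=W@p['mount']
c=np.stack([(u-K[0,2])/K[0,0]*d,-(v-K[1,2])/K[1,1]*d,-d],-1)
w=c@T[:3,:3].T+T[:3,3]; z=w[...,2]
print(st['eef_pos'],T[:3,3])
box=(u>225)&(u<345)&(v>75)&(v<145)&(d>0)
m=box&(z>.13)&(z<.146)
P=w[m]; print('top',m.sum(),np.median(P[:,2]))
th=np.radians(13.4); X=np.array([np.cos(th),np.sin(th)]);Y=np.array([-np.sin(th),np.cos(th)])
a=P[:,:2]@X;b=P[:,:2]@Y
sel=a<a.min()+.06
print('x',np.percentile(a,[0,.5,99.5,100]),'y',np.percentile(b[sel],[0,.5,99.5,100]))
bc=(np.percentile(b[sel],.5)+np.percentile(b[sel],99.5))/2; ac=np.percentile(a,.5)+.022
print('block centre',ac*X+bc*Y)
hm=(u>245)&(u<282)&(v>92)&(v<130)&(d>0)&(z<.12)
print('hole px',hm.sum(),u[hm].mean(),v[hm].mean(),u[hm].min(),u[hm].max(),v[hm].min(),v[hm].max())
img=p['image'][85:140,235:340]; cv2.imwrite('pics/c6.png',cv2.resize(img[:,:,::-1],None,fx=7,fy=7,interpolation=cv2.INTER_NEAREST))
uv=(u[hm].mean(),v[hm].mean()); print(unproj(p,uv,st,z=.138), unproj(p,(262,110),st,z=.138))
# rect fit
print(cv2.minAreaRect((P[:,:2]*1000).astype(np.float32)))
# post top
pm=(u>240)&(u<285)&(v>165)&(v<215)&(z>.105)&(z<.125)&(d>0); print('post',w[pm].mean(0),pm.sum())
E
```

```text
[ 0.6134 -0.0703  0.2934] [0.5975 0.0062 0.4731]
top 4361 0.1379875131284214
x [0.5634 0.5638 0.6532 0.6537] y [-0.1629 -0.1628 -0.1197 -0.1196]
block centre [ 0.6026 -0.0017]
hole px 162 261.51851851851853 107.78395061728395 255 271 101 118
[ 0.6022 -0.0011  0.138 ] [ 0.6031 -0.0031  0.138 ]
((624.7235107421875, 3.952075958251953), (90.13575744628906, 49.94102478027344), 13.069069862365723)
post [ 0.6227 -0.0879  0.1138] 217
```

View pics/c6.png

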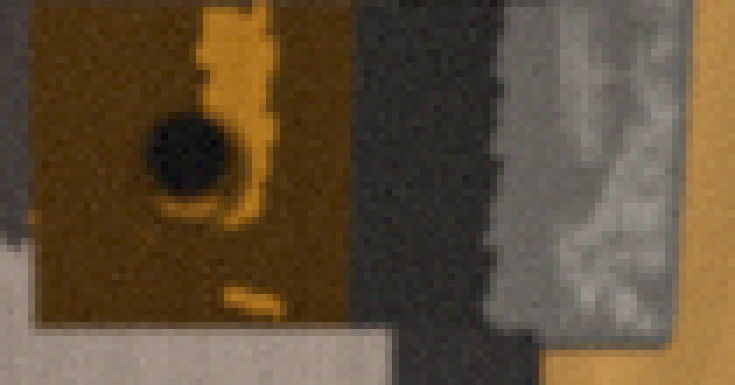

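Request:
{"method": "apply_moves", "body": {"increments": [[-0.12,0.25,0.05,0,0,0,-0.06],[-0.25,0.5,0.1,0,0,0,-0.06],[-0.4,0.75,0.12,0,0,0,-0.06],[-0.5,1,0.12,0,0,0,-0.06]]}}

```text
t: 9.95
eef_pos: [0.5126, 0.1305, 0.3178]
eef_rot: [-1.315, 1.048, -1.029]
force: [-0.1, 0.1, -0.5]
gripper_width: 0.0496
```

Request:
{"method": "apply_moves", "body": {"increments": [[-0.13,0.25,0,-0.002,0.008,0,-0.06],[-0.25,0.5,0,-0.002,0.008,0,-0.06],[-0.38,0.66,0,-0.002,0.008,0,-0.06],[-0.38,0.66,0,-0.002,0.008,0,-0.06],[-0.38,0.66,0,-0.002,0.008,0,-0.06]]}}

```text
t: 10.58
eef_pos: [0.4372, 0.2618, 0.3177]
eef_rot: [-1.325, 1.056, -1.025]
force: [1.3, 0.1, -0.1]
gripper_width: 0.0497
```

```bash
python3 look.py w7 pin_head pin_rack pin_nose
```

```text
t 10.575 pos [0.4372 0.2618 0.3177] F [ 1.2789  0.1147 -0.0641] w 0.049735893469472124 jaw yaw 13.174869830481597 q [0.4623 0.1601 1.435  0.0103 1.5685 0.2323]
[[ 0.2278 -0.0243  0.9734]
 [-0.9737 -0.0006  0.2279]
 [-0.0049 -0.9997 -0.0238]]
pin_head [370.8 198.3] 0.96 depth [0.6097 0.2385 0.02  ] plane [0.5532 0.269  0.165 ]
pin_head [255.2  82.1] 0.9 depth [0.4137 0.3512 0.1847] plane [0.413 0.352 0.165]
pin_head [325.5  81.2] 0.58 depth [0.4999 0.3801 0.0192] plane [0.4767 0.3676 0.165 ]
pin_rack [262.   88.3] 0.87 depth [0.4207 0.3475 0.1845] plane [0.419  0.3525 0.    ]
pin_nose [324.7 101.6] 0.94 depth [0.5086 0.3549 0.006 ] plane [0.5045 0.3541 0.03  ]
pin_nose [260.5  88.4] 0.84 depth [0.4194 0.3471 0.184 ] plane [0.4174 0.3511 0.03  ]
pin_nose [252.6 160.7] 0.56 depth [0.4293 0.2509 0.0101] plane [0.4291 0.2545 0.03  ]
```

View pics/w7.png

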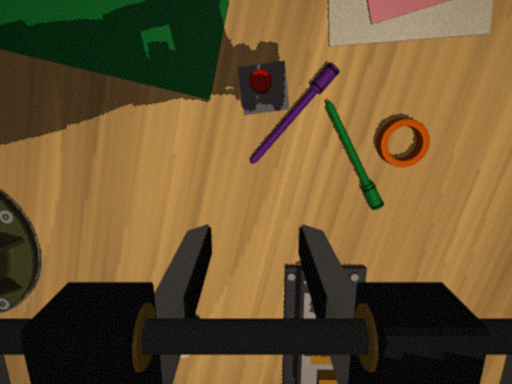

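Here the green (350,155) and purple (295,110) look-alikes lie flat on the table. The red head at (260,81) stands in the grey rack and is the right one. I'll level the tool, step closer for a second view and fit the red head.

```bash
cat > pin.py <<'E'
import sys
from h import *
np.set_printoptions(precision=4,suppress=True)
st=robot.read_state(); p=robot.camera('wrist'); save(p,sys.argv[1])
M=R.from_rotvec(st['eef_rot']).as_matrix()
print(st['t'],st['eef_pos'],'tool y',M[:,1],'yaw',np.degrees(np.arctan2(M[1,2],M[0,2])))
im=p['image'].astype(int); m=((im[...,0]>70)&(im[...,1]<45)&(im[...,2]<45)).astype(np.uint8)
m[230:]=0
n,l,s,c=cv2.connectedComponentsWithStats(m)
K=p['mtx'];d=p['range_z']
for i in range(1,n):
    if s[i,4]<60: continue
    v,u=np.where(l==i)
    w=np.array([unproj(p,(a,b),st,depth=d[b,a]) for a,b in zip(u,v)])
    top=w[(w[:,2]>np.percentile(w[:,2],90)-.004)]
    print(s[i],c[i],'top mean',top.mean(0),len(top),'mid',(top.min(0)+top.max(0))/2,'ext',np.ptp(top,0))
E
python3 pin.py p1; python3 - <<'E'
E
```

```text
10.775 [0.4372 0.2617 0.3177] tool y [-0.0244 -0.0005 -0.9997] yaw 13.11971550053572
[252  69  17  21 149] [259.3557  75.1477] top mean [0.416  0.3575 0.1848] 149 mid [0.4163 0.3548 0.1843] ext [0.0144 0.0177 0.0049]
```

Request:
{"method": "apply_moves", "body": {"increments": [[0,0.1,-0.12,0,-0.0155,0,-0.06],[0,0.1,-0.12,0,-0.0155,0,-0.06],[0,0.1,-0.12,0,-0.0155,0,-0.06]]}}

```text
t: 11.2
eef_pos: [0.4374, 0.2814, 0.2945]
eef_rot: [-1.309, 1.039, -1.039]
force: [-0.4, 0.0, 1.1]
gripper_width: 0.0499
```

```bash
python3 pin.py p2; python3 look.py w8 pin_head pin_rack
```

```text
11.2 [0.4374 0.2814 0.2945] tool y [ 0.0002 -0.0002 -1.    ] yaw 13.117523787411505
[242  91  19  21 136] [251.75    99.1176] top mean [0.4176 0.3562 0.1848] 136 mid [0.4172 0.3545 0.185 ] ext [0.0159 0.0148 0.0036]
t 11.25 pos [0.4374 0.2814 0.2947] F [-0.4236  0.0548 -0.2589] w 0.04996219876653373 jaw yaw 13.10638342254332 q [ 0.5014  0.1785  1.4651 -0.0003  1.4974  0.2726]
[[ 0.2268  0.0007  0.974 ]
 [-0.974   0.      0.2268]
 [ 0.0001 -1.      0.0006]]
pin_head [249.6 102.3] 0.9 depth [0.4166 0.3534 0.1859] plane [0.4164 0.353  0.165 ]
pin_head [367.2 212.1] 0.88 depth [0.6111 0.2413 0.0198] plane [0.5498 0.2787 0.165 ]
pin_head [316.4  91. ] 0.76 depth [0.4955 0.3836 0.0208] plane [0.4713 0.3756 0.165 ]
pin_rack [255.9  99.4] 0.62 depth [0.4211 0.3568 0.1852] plane [0.4222 0.3558 0.    ]
```

```bash
python3 - <<'E'
import cv2
a=cv2.imread('pics/p2.png')[20:240,150:450]; cv2.imwrite('pics/p2c.png',cv2.resize(a,None,fx=2.5,fy=2.5,interpolation=cv2.INTER_CUBIC))
E
```

```text
(no output)
```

View pics/p2c.png

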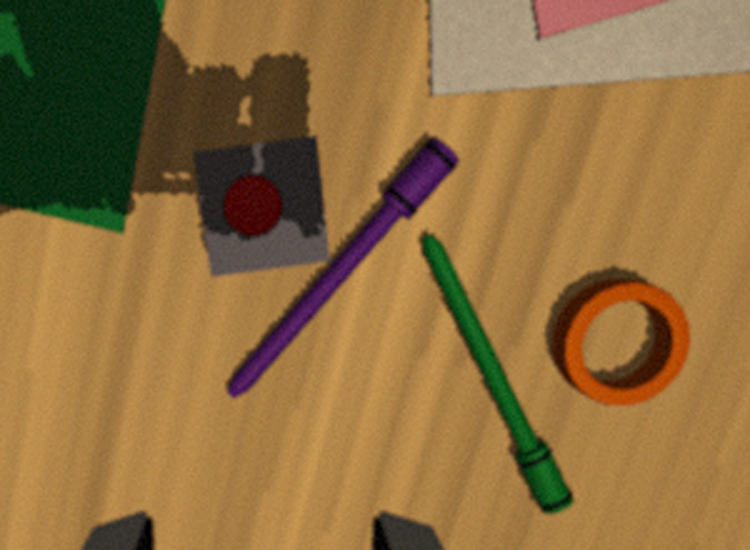

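The candidate check holds: red head at crop (252,206), upright in the grey rack. Its axis is about (0.4175, 0.3537) with the top at 0.185, as specified. I'll centre above it and descend.

Request:
{"method": "apply_moves", "body": {"increments": [[-0.05,0.18,0,0,0,0.003,-0.06],[-0.1,0.3615,0,0,0,0.003,-0.06],[-0.1,0.3615,-0.2,0,0,0.003,-0.06],[-0.1,0.3615,-0.4,0,0,0.003,-0.06],[-0.1,0.3615,-0.6,0,0,0.003,-0.06],[-0.1,0.3615,-0.743,0,0,0.003,-0.06],[-0.1,0.3615,-0.743,0,0,0.003,-0.06]]}}

```text
t: 12.28
eef_pos: [0.4168, 0.3532, 0.1445]
eef_rot: [-1.313, 1.036, -1.036]
force: [-0.1, 0.1, 1.0]
gripper_width: 0.0499
```

```bash
python3 look.py w9
```

```text
t 12.275 pos [0.4168 0.3532 0.1445] F [-0.0513  0.0707  0.9894] w 0.0499081812998899 jaw yaw 13.358935023692798 q [ 0.636   0.3505  1.6014 -0.0004  1.1923  0.403 ]
[[ 0.2311 -0.0019  0.9729]
 [-0.9729 -0.0019  0.2311]
 [ 0.0014 -1.     -0.0023]]
```

View pics/w9.png

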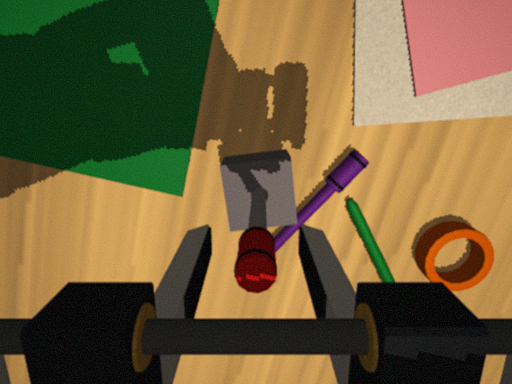

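Request:
{"method": "apply_moves", "body": {"increments": [[0,0,0,0,0,0,0.5],[0,0,0,0,0,0,1],[0,0,0,0,0,0,1],[0,0,0,0,0,0,1],[0,0,0,0,0,0,1],[0,0,0,0,0,0,1]], "grip_force": 35}}

```text
t: 13.08
eef_pos: [0.4179, 0.3538, 0.1467]
eef_rot: [-1.309, 1.035, -1.036]
force: [2.3, 0.7, 3.4]
gripper_width: 0.0193
```

Request:
{"method": "apply_moves", "body": {"increments": [[0,0,0.1,0,0,0,1],[0,0,0.25,0,0,0,1],[0,0,0.45,0,0,0,1],[0,0,0.65,0,0,0,1],[0,0,0.85,0,0,0,1],[0,0,0.85,0,0,0,1]]}}

```text
t: 13.82
eef_pos: [0.418, 0.3542, 0.319]
eef_rot: [-1.306, 1.034, -1.036]
force: [-0.0, -0.4, -1.6]
gripper_width: 0.0192
```

```bash
python3 look.py w10 pin_head pin_nose; python3 - <<'E'
from h import *
np.set_printoptions(precision=4,suppress=True)
s=robot.camera('scene'); save(s,'s10')
for l in ['pin_head','pin_nose']:
    for r in robot.pinpoint(l,s): print(l,r['uv'],r['p'],unproj(s,r['uv'],depth=rng(s,r['uv'])))
E
```

```text
t 13.825 pos [0.418  0.3542 0.319 ] F [-0.0061 -0.4339 -1.5835] w 0.019248222894696364 jaw yaw 13.367059870985132 q [ 0.6362  0.2336  1.3446 -0.0003  1.5586  0.4029]
[[ 0.2312  0.004   0.9729]
 [-0.9729  0.0026  0.2312]
 [-0.0016 -1.      0.0045]]
pin_head [356.3 253.1] 0.94 depth [0.6084 0.2414 0.0197] plane [0.5449 0.2988 0.165 ]
pin_head [311.5 147.7] 0.81 depth [0.4957 0.3831 0.0196] plane [0.4664 0.3975 0.165 ]
pin_head [251.2 255.7] 0.73 depth [0.4144 0.3622 0.3565] plane [0.435  0.2699 0.165 ]
pin_nose [316.  166.6] 0.96 depth [0.5119 0.3567 0.0095] plane [0.5072 0.3598 0.03  ]
pin_nose [255.2 183.2] 0.71 depth [0.4183 0.3581 0.2002] plane [0.4292 0.3167 0.03  ]
pin_nose [242.7 223.5] 0.67 depth [ 0.4272  0.2408 -0.0014] plane [0.4254 0.2527 0.03  ]
pin_head [302.3, 38.7] 0.87 [0.4181 0.345  0.3358]
pin_head [323.3, 145.6] 0.81 [0.5017 0.3766 0.0182]
pin_head [339.1, 186.7] 0.56 [0.6184 0.2462 0.0208]
pin_head [204.6, 330.5] 0.36 [ 0.595  -0.2836  0.0585]
pin_nose [323.4, 155.0] 0.69 [0.5198 0.3445 0.0134]
pin_nose [301.9, 35.1] 0.61 [0.4186 0.3405 0.3468]
pin_nose [277.1, 160.1] 0.59 [0.4145 0.2615 0.001 ]
```

View pics/w10.png

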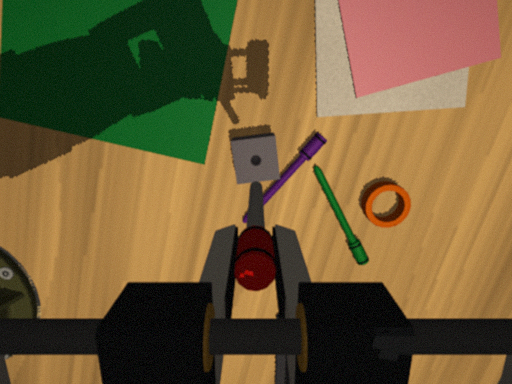

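View pics/s10.png

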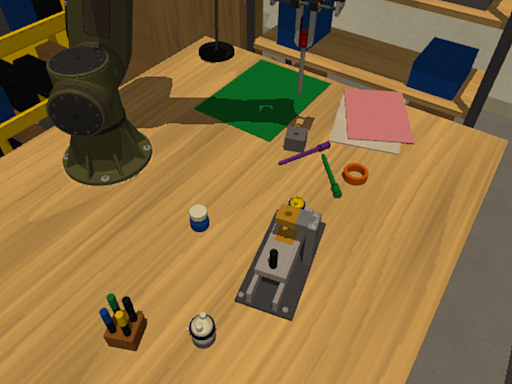

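The pin is out and held upright, with its nose at (255,184) in the wrist view. Now over to the upper bushing.

Request:
{"method": "apply_moves", "body": {"increments": [[0.1,-0.2,0,0,0,0,1],[0.22,-0.43,0,0,0,0,1],[0.34,-0.66,0,0,0,0,1],[0.465,-0.89,0,0,0,0,1]]}}

```text
t: 14.62
eef_pos: [0.511, 0.1741, 0.3148]
eef_rot: [-1.312, 1.036, -1.036]
force: [0.1, 0.3, -1.1]
gripper_width: 0.0196
```

Request:
{"method": "apply_moves", "body": {"increments": [[0.12,-0.23,0,0,0,0,1],[0.24,-0.46,0,0,0,0,1],[0.36,-0.68,0,0,0,0,1],[0.465,-0.89,0,0,0,0,1],[0.465,-0.89,0,0,0,0,1],[0.465,-0.89,0,0,0,0,1]]}}

```text
t: 15.38
eef_pos: [0.6038, -0.0034, 0.3143]
eef_rot: [-1.313, 1.037, -1.035]
force: [-0.5, -0.1, -1.1]
gripper_width: 0.0194
```

```bash
python3 look.py w11 upper_bush pin_nose
```

```text
t 15.375 pos [ 0.6038 -0.0034  0.3143] F [-0.5488 -0.1191 -1.124 ] w 0.019390825901145634 jaw yaw 13.365654778751745 q [-0.0659  0.3741  1.1749 -0.0009  1.5949 -0.2992]
[[ 0.2312 -0.0024  0.9729]
 [-0.9729 -0.0008  0.2312]
 [ 0.0002 -1.     -0.0025]]
upper_bush [252.7 171.3] 0.77 depth [ 0.6041 -0.0181  0.0617] plane [ 0.6009 -0.0019  0.138 ]
pin_nose [256.6 186. ] 0.76 depth [0.6044 0.0006 0.2064] plane [ 0.6157 -0.0443  0.03  ]
```

View pics/w11.png

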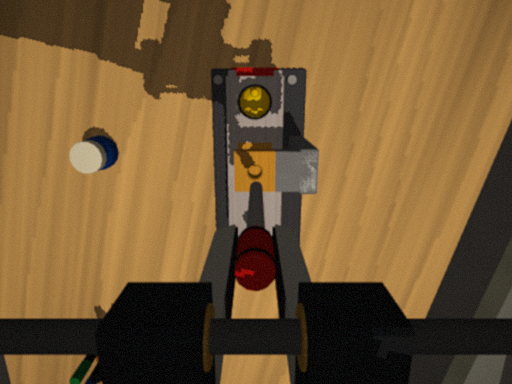

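```bash
python3 - <<'E'
from h import *
np.set_printoptions(precision=4,suppress=True)
st=robot.read_state(); p=robot.camera('wrist')
img=p['image'][140:205,215:325]; cv2.imwrite('pics/c11.png',cv2.resize(img[:,:,::-1],None,fx=7,fy=7,interpolation=cv2.INTER_NEAREST))
K=p['mtx']; v,u=np.mgrid[0:384,0:512]; d=p['range_z']
W=np.eye(4); W[:3,:3]=R.from_rotvec(st['eef_rot']).as_matrix(); W[:3,3]=st['eef_pos']; T=W@p['mount']
c=np.stack([(u-K[0,2])/K[0,0]*d,-(v-K[1,2])/K[1,1]*d,-d],-1)
w=c@T[:3,:3].T+T[:3,3]; z=w[...,2]
box=(u>220)&(u<330)&(v>135)&(v<205)&(d>0)
m=box&(z>.13)&(z<.146); P=w[m]
th=np.radians(13.4); X=np.array([np.cos(th),np.sin(th)]);Y=np.array([-np.sin(th),np.cos(th)])
a=P[:,:2]@X;b=P[:,:2]@Y; sel=a<a.min()+.05
print('x',np.percentile(a,[0,.5,99.5,100]),'y',np.percentile(b[sel],[0,.5,99.5,100]))
ac=np.percentile(a,[.5,99.5]); bc=np.percentile(b[sel],[.5,99.5]).mean()
print('centre',(ac[0]+.022)*X+bc*Y,'or',(ac[1]-.068)*X+bc*Y, st['eef_pos'])
pin=(d>0)&(v>170)&(v<225)&(u>240)&(u<272)&(z>.16)
for lo in np.arange(.17,.32,.02):
    q=w[pin&(z>=lo)&(z<lo+.02)]
    if len(q)>3: print(round(lo,2),len(q),'x mid,ext',(q[:,:2]@X).mean()-st['eef_pos'][:2]@X, np.ptp(q[:,:2]@X),'ymax',(q[:,:2]@Y).max()-st['eef_pos'][:2]@Y, (q[:,:2]@Y).mean()-st['eef_pos'][:2]@Y)
print('tcp in jig', st['eef_pos'][:2]@X, st['eef_pos'][:2]@Y)
E
```

```text
x [0.5635 0.5641 0.653  0.6535] y [-0.1631 -0.1628 -0.1188 -0.1187]
centre [ 0.6028 -0.0012] or [ 0.6017 -0.0014] [ 0.6037 -0.0028  0.315 ]
0.17 9 x mid,ext 0.0008839251342350751 0.009337030279449765 ymax 0.0035666257495242937 0.002627161422449925
0.19 66 x mid,ext 0.0006766325785635408 0.011640820814477593 ymax 0.004121556280094502 0.0025989884551675946
0.21 83 x mid,ext 0.0006136227354195389 0.01177505950252078 ymax 0.004515486559110049 0.0028122358915355916
0.23 98 x mid,ext 0.000490631998213753 0.011231895568690864 ymax 0.0046849619206854876 0.003267412020825561
0.25 125 x mid,ext 0.0004794365256894917 0.011799279992507405 ymax 0.005031830416536487 0.003384647338761343
0.27 159 x mid,ext 0.0002733615268234457 0.011816325691801355 ymax 0.005432961486483867 0.0038123915796811902
0.29 103 x mid,ext 0.00021443671532950237 0.010223911536431873 ymax 0.005746290715149205 0.004415025736182104
tcp in jig 0.5866494692853464 -0.14259309352787475
```

View pics/c11.png

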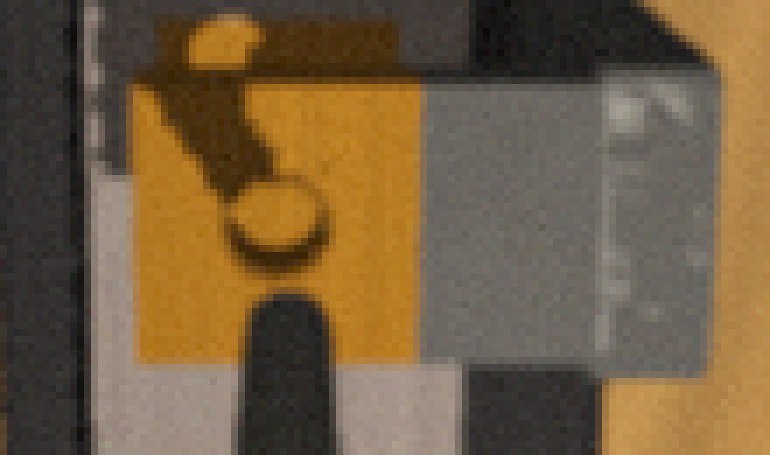

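Request:
{"method": "apply_moves", "body": {"increments": [[-0.01,0.013,-0.06,0,0,0,1],[-0.01,0.013,-0.125,0,0,0,1],[-0.01,0.013,-0.125,0,0,0,1],[-0.01,0.013,-0.125,0,0,0,1]]}}

```text
t: 16.08
eef_pos: [0.6018, -0.0003, 0.2902]
eef_rot: [-1.313, 1.035, -1.035]
force: [-0.7, 0.7, -1.5]
gripper_width: 0.0191
```

```bash
cat > fit.py <<'E'
import sys
from h import *
np.set_printoptions(precision=4,suppress=True)
st=robot.read_state(); p=robot.camera('wrist'); s=robot.camera('scene')
img=p['image'][140:205,215:325]; img=cv2.resize(img[:,:,::-1],None,fx=7,fy=7,interpolation=cv2.INTER_NEAREST)
cv2.imwrite('pics/%s.png'%sys.argv[1],img)
cv2.imwrite('pics/%ss.png'%sys.argv[1],cv2.resize(s['image'][130:290,220:340][:,:,::-1],None,fx=3.7,fy=3.7,interpolation=cv2.INTER_CUBIC))
K=p['mtx']; v,u=np.mgrid[0:384,0:512]; d=p['range_z']
M=R.from_rotvec(st['eef_rot']).as_matrix()
W=np.eye(4); W[:3,:3]=M; W[:3,3]=st['eef_pos']; T=W@p['mount']
c=np.stack([(u-K[0,2])/K[0,0]*d,-(v-K[1,2])/K[1,1]*d,-d],-1)
w=c@T[:3,:3].T+T[:3,3]; z=w[...,2]
th=np.radians(13.4); X=np.array([np.cos(th),np.sin(th)]);Y=np.array([-np.sin(th),np.cos(th)])
print('t',st['t'],st['eef_pos'],'tooly',M[:,1],'F',st['force'],'w',st['gripper_width'],'jigxy',st['eef_pos'][:2]@X,st['eef_pos'][:2]@Y)
m=(u>220)&(u<330)&(v>125)&(v<215)&(d>0)&(z>.132)&(z<.144); P=w[m]; 
a=P[:,:2]@X;b=P[:,:2]@Y; sel=a<a.min()+.05
print('block jig x',np.percentile(a,.5)+.022,np.percentile(a,99.5)-.068,'y',np.percentile(b[sel],[.5,99.5]).mean())
pin=(d>0)&(v>160)&(v<225)&(u>240)&(u<272)&(z>.146)
for lo in np.arange(.145,.3,.02):
    q=w[pin&(z>=lo)&(z<lo+.02)]
    if len(q)>3: print(round(lo,3),len(q),'x',(q[:,:2]@X).mean(),'ymax-6',(q[:,:2]@Y).max()-.006,'zmin',q[:,2].min())
E
python3 fit.py c12
```

```text
t 16.075 [ 0.6018 -0.0003  0.2902] tooly [-0.0009 -0.0011 -1.    ] F [-0.6952  0.6896 -1.5241] w 0.019086851952946845 jigxy 0.5853650039150163 -0.1397358155794128
block jig x 0.5858166901454618 0.5851253001491268 y -0.14075918196159287
0.145 10 x 0.586021231894169 ymax-6 -0.1421624206270842 zmin 0.16116802548670994
0.165 62 x 0.5860384891158609 ymax-6 -0.14168072251787536 zmin 0.1652763830428458
0.185 84 x 0.5861523966495634 ymax-6 -0.14142841077021168 zmin 0.18508491654154335
0.205 96 x 0.5857084721466845 ymax-6 -0.14074611224384345 zmin 0.20510471336751507
0.225 121 x 0.5859333376852981 ymax-6 -0.1408362498173529 zmin 0.22536134074750888
0.245 161 x 0.5856828674963304 ymax-6 -0.14025832223819573 zmin 0.24517129747318184
0.265 106 x 0.5855370863277343 ymax-6 -0.14007840487665793 zmin 0.2650935877990844
```

View pics/c12.png

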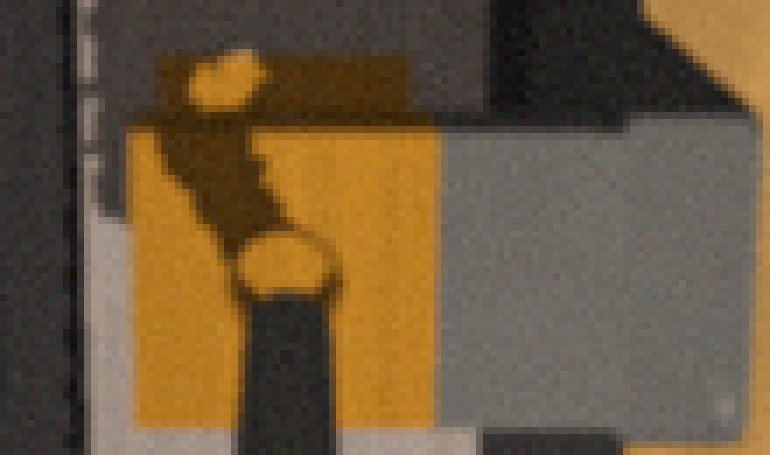

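View pics/c12s.png

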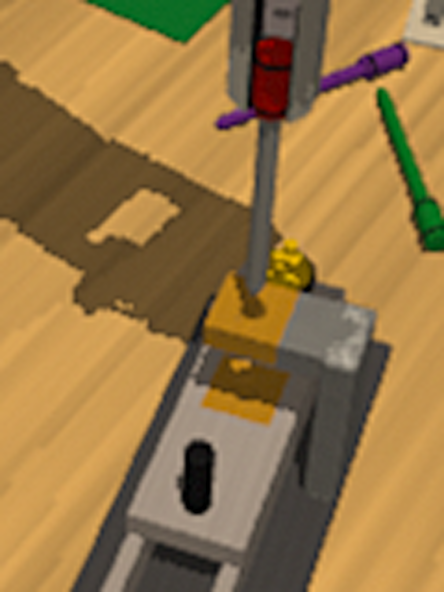

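The nose is above the hole within about 1 mm. I'll trim and lower slowly, watching the force.

Request:
{"method": "apply_moves", "body": {"increments": [[-0.003,0.0045,0,0,0,0,1],[-0.003,0.0045,-0.03,0,0,0,1],[-0.003,0.0045,-0.06,0,0,0,1],[-0.003,0.0045,-0.09,0,0,0,1],[-0.003,0.0045,-0.11,0,0,0,1],[-0.003,0.0045,-0.11,0,0,0,1]]}}

```text
t: 16.92
eef_pos: [0.6012, 0.0006, 0.2681]
eef_rot: [-1.313, 1.035, -1.035]
force: [-0.5, 0.2, -0.7]
gripper_width: 0.0194
```

```bash
python3 fit.py c13; python3 -c "
from h import *; print(robot.read_state()['wrist_torque'])"
```

```text
t 16.925 [0.6012 0.0006 0.2681] tooly [-0.001 -0.001 -1.   ] F [-0.4739  0.1941 -0.6862] w 0.019398062520526116 jigxy 0.5849802314729549 -0.13876579219030563
block jig x 0.585858880407176 0.5850665420074146 y -0.14091979355518833
0.145 65 x 0.58561067874886 ymax-6 -0.14070787421438366 zmin 0.1462202342446745
0.165 82 x 0.5855814333079237 ymax-6 -0.14051912722392562 zmin 0.16575739306540876
0.185 100 x 0.5853593721499153 ymax-6 -0.14005668204192398 zmin 0.18503266160286402
0.205 125 x 0.585590810825435 ymax-6 -0.1395467263218585 zmin 0.20503654911797534
0.225 162 x 0.5852895275256732 ymax-6 -0.13943687908967387 zmin 0.22515675791271864
0.245 89 x 0.5851954746462983 ymax-6 -0.1390336294793451 zmin 0.24511041722247578
[-0.05200084 -0.08618561  0.00331525]
```

View pics/c13.png

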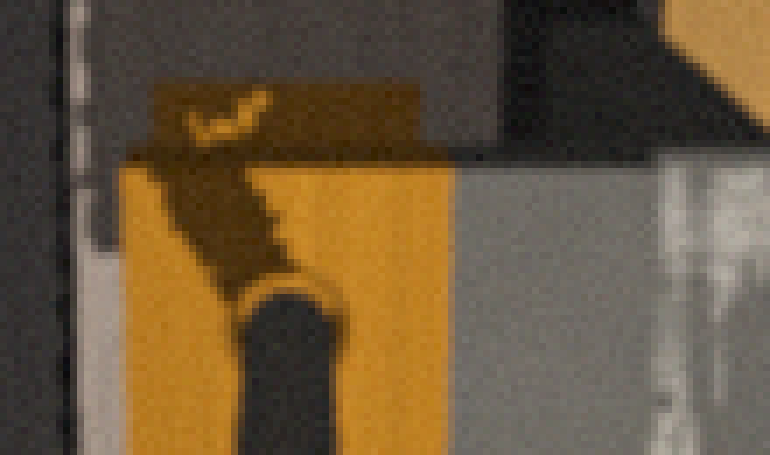

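View pics/c13s.png

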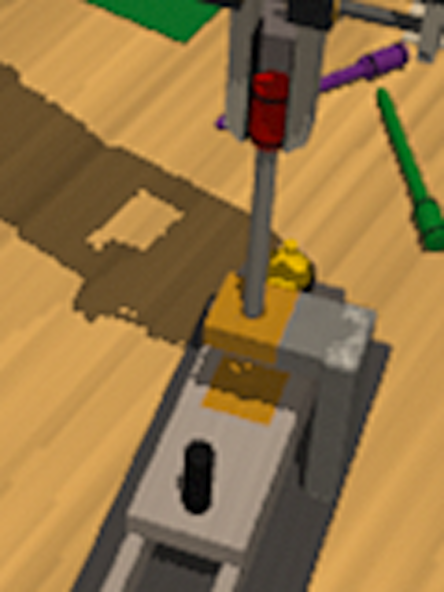

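The nose is in the hole with no contact force. I'll check the pin's tilt in the scene camera against a true vertical.

```bash
python3 - <<'E'
from h import *
np.set_printoptions(precision=3,suppress=True)
for name in ('scene','top'):
    s=robot.camera(name)
    def proj(P):
        c=s['world_to_cam']@np.r_[P,1]; K=s['mtx']; return np.array([K[0,0]*c[0]/-c[2]+K[0,2], K[1,1]*-c[1]/-c[2]+K[1,2]])
    for yv in (0.0,-0.0015,-0.003):
        print(name,'nosedy',yv,[proj(np.array([0.6022+yv*-.23*1,-0.0002+yv*.97*1,z]) if z<.2 else np.array([.6022,-.0002,z])) for z in (.14,.24)])
    if name=='scene':
        im=s['image'].astype(int)
        for v in range(165,218,5): print(v, [tuple(im[v,u]) .__repr__() if 0 else int(im[v,u].sum()) for u in range(280,302)], im[v,290])
    else:
        cv2.imwrite('pics/t13.png',cv2.resize(s['image'][120:190,220:330][:,:,::-1],None,fx=7,fy=7,interpolation=cv2.INTER_CUBIC))
E
```

```text
scene nosedy 0.0 [array([288.316, 211.353]), array([291.351, 177.519])]
scene nosedy -0.0015 [array([288.099, 211.842]), array([291.351, 177.519])]
scene nosedy -0.003 [array([287.882, 212.332]), array([291.351, 177.519])]
165 [350, 363, 341, 292, 312, 250, 84, 56, 93, 110, 116, 117, 122, 109, 109, 92, 85, 181, 247, 237, 227, 271] [111   5   0]
170 [429, 430, 419, 415, 416, 421, 424, 440, 397, 247, 149, 137, 131, 119, 149, 325, 353, 241, 316, 373, 415, 439] [72 39 38]
175 [413, 413, 412, 421, 433, 452, 457, 467, 384, 213, 219, 248, 270, 240, 290, 412, 456, 445, 447, 438, 432, 444] [76 75 68]
180 [445, 458, 455, 450, 436, 449, 470, 458, 334, 190, 245, 263, 255, 246, 365, 447, 430, 453, 466, 462, 457, 448] [88 83 74]
185 [212, 207, 294, 371, 429, 486, 470, 395, 234, 220, 256, 263, 244, 303, 429, 474, 455, 446, 439, 438, 423, 404] [93 86 77]
190 [235, 222, 225, 224, 223, 223, 226, 214, 210, 247, 269, 256, 218, 354, 460, 443, 421, 407, 412, 438, 446, 447] [97 91 81]
195 [223, 222, 227, 229, 234, 240, 216, 209, 229, 255, 264, 257, 229, 191, 202, 195, 301, 383, 401, 394, 448, 457] [95 89 80]
200 [229, 228, 227, 221, 227, 229, 213, 209, 241, 256, 261, 245, 219, 284, 355, 322, 307, 370, 414, 408, 397, 378] [93 88 80]
205 [251, 324, 349, 330, 242, 160, 193, 222, 246, 257, 249, 212, 241, 337, 343, 338, 278, 193, 203, 204, 204, 213] [87 83 79]
210 [332, 328, 330, 339, 277, 152, 195, 239, 254, 253, 221, 301, 336, 329, 330, 335, 330, 327, 314, 330, 358, 350] [72 75 74]
215 [328, 330, 333, 332, 317, 269, 225, 198, 196, 207, 230, 271, 331, 333, 318, 328, 318, 333, 354, 337, 333, 337] [121  83  26]
top nosedy 0.0 [array([266.875, 157.19 ]), array([267.523, 149.069])]
top nosedy -0.0015 [array([267.434, 157.066]), array([267.523, 149.069])]
top nosedy -0.003 [array([267.993, 156.942]), array([267.523, 149.069])]
```

The scene camera agrees that the nose leans about 0.02 rad towards −y, a tilt from the loose socket. I'll correct about the jig's x axis with the TCP compensated, then lower through the upper bushing.

Request:
{"method": "apply_moves", "body": {"increments": [[0.0027,-0.0112,0,0.0105,0.0025,0,1],[0.0027,-0.0112,-0.03,0.0105,0.0025,0,1],[0.0027,-0.0112,-0.07,0.0105,0.0025,0,1],[0.0027,-0.0112,-0.11,0.0105,0.0025,0,1],[0.0027,-0.0112,-0.15,0.0105,0.0025,0,1],[0.0027,-0.0112,-0.18,0.0105,0.0025,0,1],[0.0027,-0.0112,-0.2,0.0105,0.0025,0,1],[0.0027,-0.0112,-0.2,0.0105,0.0025,0,1]]}}

```text
t: 18.12
eef_pos: [0.6019, -0.0017, 0.2285]
eef_rot: [-1.301, 1.044, -1.022]
force: [-0.2, -0.2, -1.5]
gripper_width: 0.0198
```

```bash
python3 fit.py c14; python3 -c "
from h import *; print(robot.read_state()['wrist_torque'])"
```

```text
t 18.125 [ 0.6019 -0.0017  0.2285] tooly [-0.0042  0.0154 -0.9999] F [-0.1921 -0.2017 -1.4676] w 0.019823970410006622 jigxy 0.5850984179041698 -0.1410916963753112
block jig x 0.5858739024302828 0.5789474276423312 y -0.1374134369341426
0.145 93 x 0.5854603749075623 ymax-6 -0.14109787636147578 zmin 0.14605550999578165
0.165 126 x 0.5856838944148105 ymax-6 -0.14115772661594783 zmin 0.1650691028726075
0.185 162 x 0.5853926905835354 ymax-6 -0.14100804603822217 zmin 0.185136199600901
0.205 94 x 0.58539286819186 ymax-6 -0.14124960359607414 zmin 0.20512306877219813
[-0.047954   -0.13624764  0.00876791]
```

View pics/c14s.png

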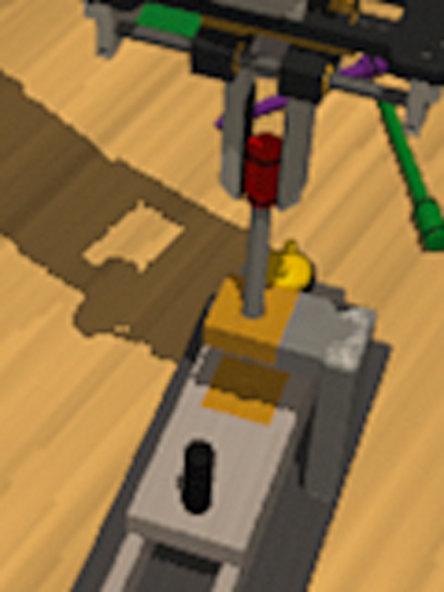

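View pics/c14.png

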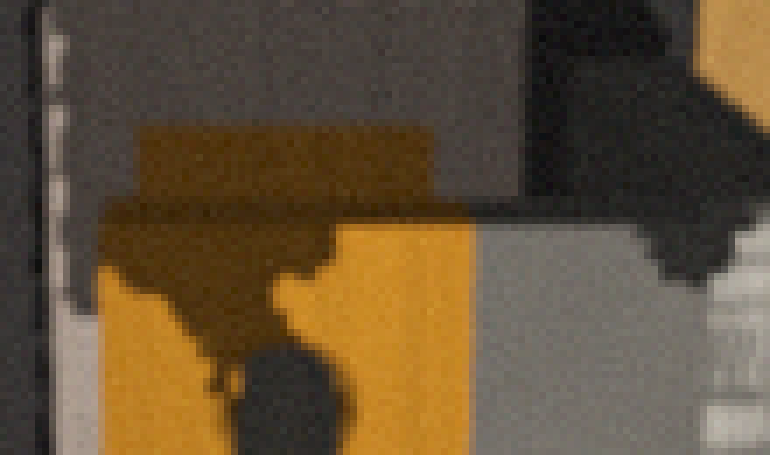

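The pin is now vertical to within 0.2 mm in this view. The nose is at about 0.092 m, between the bushings, with no contact force. On into the lower bushing.

Request:
{"method": "apply_moves", "body": {"increments": [[0,0,-0.03,0,0,0,1],[0,0,-0.07,0,0,0,1],[0,0,-0.11,0,0,0,1],[0,0,-0.14,0,0,0,1],[0,0,-0.17,0,0,0,1],[0,0,-0.2,0,0,0,1],[0,0,-0.2,0,0,0,1]]}}

```text
t: 19.1
eef_pos: [0.6018, -0.0017, 0.1885]
eef_rot: [-1.301, 1.044, -1.022]
force: [-0.5, 0.1, -1.7]
gripper_width: 0.0197
```

Request:
{"method": "apply_moves", "body": {"increments": [[0,0,-0.03,0,0,0,1],[0,0,-0.06,0,0,0,1],[0,0,-0.1,0,0,0,1],[0,0,-0.129,0,0,0,1],[0,0,-0.129,0,0,0,1],[0,0,-0.129,0,0,0,1],[0,0,-0.129,0,0,0,1]]}}

```text
t: 19.98
eef_pos: [0.602, -0.0017, 0.163]
eef_rot: [-1.301, 1.044, -1.023]
force: [-0.6, -0.1, -1.0]
gripper_width: 0.0194
```

```bash
python3 fit.py c15; python3 look.py w15 pin_head pin_nose; python3 - <<'E'
from h import *
np.set_printoptions(precision=4,suppress=True)
s=robot.camera('scene'); save(s,'s15'); st=robot.read_state(); print(st['force'],st['wrist_torque'],st['joint_velocities'])
for l in ['pin_head','pin_nose','post','jar_center','toy_center','tape_center']:
    for r in robot.pinpoint(l,s)[:2]: print(l,r['uv'],r['p'],unproj(s,r['uv'],depth=rng(s,r['uv'])),unproj(s,r['uv'],z=.026 if l=='pin_nose' else .093))
E
```

```text
t 19.975 [ 0.602  -0.0017  0.163 ] tooly [-0.0038  0.0154 -0.9999] F [-0.5639 -0.0847 -1.0377] w 0.01939275066795882 jigxy 0.5852126911957095 -0.14111492846484472
block jig x 0.5859609074378839 0.564553733708373 y -0.12648583733025165
0.145 37 x 0.5853796557889137 ymax-6 -0.14134457816446008 zmin 0.14617469685638096
t 20.075 pos [ 0.6019 -0.0017  0.1629] F [ 0.2262 -0.5706 -2.278 ] w 0.01949038928142971 jaw yaw 13.440544936105436 q [-0.0704  0.4529  1.4128  0.0157  1.281  -0.3095]
[[ 0.2324 -0.0039  0.9726]
 [-0.9725  0.0154  0.2324]
 [-0.0159 -0.9999 -0.0002]]
pin_head [256.7 309.3] 0.58 depth [ 0.6228 -0.0817  0.1071] plane [ 0.6133 -0.0439  0.165 ]
pin_head [251.3 255.1] 0.56 depth [0.5986 0.0061 0.2002] plane [ 0.6021 -0.0102  0.165 ]
pin_nose [250.8 255.3] 0.57 depth [0.5984 0.0059 0.2002] plane [ 0.615  -0.0732  0.03  ]
[ 0.1643 -0.2393 -1.3617] [ 0.0225 -0.1258 -0.0299] [ 0.0006 -0.001  -0.0004  0.0005  0.0023 -0.0006]
pin_head [336.3, 190.3] 0.58 [0.6184 0.2299 0.0208] [0.6424 0.1603 0.093 ]
pin_head [287.0, 196.9] 0.54 [ 0.6031 -0.0132  0.1965] [0.5564 0.0744 0.093 ]
pin_nose [285.4, 243.4] 0.61 [ 0.6156 -0.0261  0.0658] [0.6014 0.0011 0.026 ]
post [271.2, 260.7] 0.7 [ 0.6239 -0.0981  0.0912] [ 0.6245 -0.0992  0.093 ]
jar_center [199.4, 217.5] 0.84 [ 0.403  -0.0676  0.0535] [ 0.4278 -0.092   0.093 ]
toy_center [204.6, 332.2] 0.92 [ 0.5972 -0.2863  0.0587] [ 0.6101 -0.2977  0.093 ]
tape_center [355.6, 170.8] 0.62 [0.6214 0.3502 0.0006] [0.651  0.2497 0.093 ]
```

View pics/c15s.png

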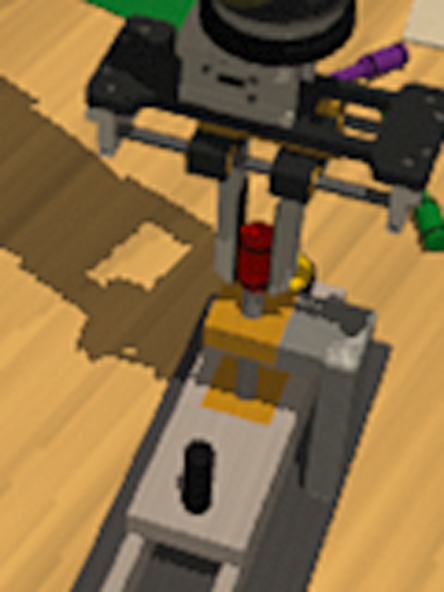

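View pics/s15.png

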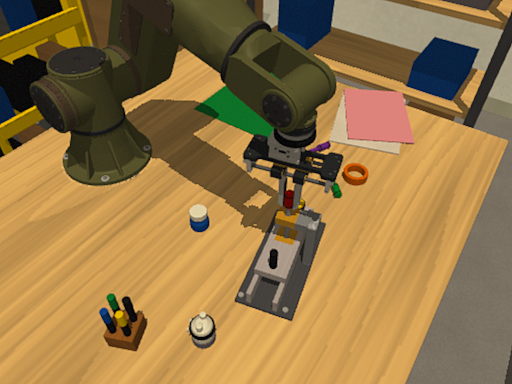

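The picture shows the shank below the overhead block at crop (247,375), entering the carriage's bushing. The head top measures 0.200 m, so the nose is at about 0.025 m. The force is near zero, the grip is holding, and the jar, white figure and tape are where they started. Handing in.

```bash
python3 -c "
from h import *; print(robot.close_job()); s=robot.read_state(); print(s['t'],s['eef_pos'],s['gripper_width'])"
```

```text
the job is handed in; nothing more can be done
None
the job is handed in; nothing more can be done
```

I finished the task and handed the job in at about 20 s of the 54 s. No verdict came back, so success rests on my own last checks.

**What I did**
- **Carriage:** I pushed it by its post to the hard stop. The gripper stalled with about 30 N of force, and the upper and lower bushings then lined up within about 2 mm in the wrist view.
- **Pin:** I took the red-headed pin from its rack and corrected a lean of about 0.02 rad it had picked up from the loose socket. I then lowered it through both bushings, stopping in between with the nose at about 92 mm.

**Last checks**
- **Height:** the nose was about 25–26 mm above the table, worked out from both the gripper height and the measured head top (0.200 m). The required range is 15–37 mm. The nose itself was hidden under the carriage, so I did not see it directly.
- **Upright and at rest:** after the correction the pin was vertical to within 0.2 mm over the part I could see. At the end, side force was under about 1 N and joint speeds were near zero.
- **Grip:** the pin was still held, with the fingers 19.4 mm apart on the 20 mm head.
- **Other objects:** in the scene view the jar, white figure and tape stood where they began.

**What disagreed**
- **Bushing position:** my estimates of the bushing axis differed by 2–3 mm between methods. The pin still went through both bushings without contact.
- **Look-alike pins:** I took the green and purple pins to be standing in the first pictures, but they were lying flat in the later ones. The arm did not come near them.

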